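# Wedge the rocking box steady

## Task

The green steel box on the bench rocks because one of its four feet is too short. Using only the fingertips, first press down on the lid at the corner above the short foot until it tips, then push the wooden wedge along the bench, thin end first, under that foot until it is snug and the box neither rocks nor is jacked up, and press firmly on the same corner again to check that it now stands fast. Lift nothing, leave the box where it stands and do not disturb the other things.

Things in the scene. Friction and masses are not known exactly. Their poses are not given: they have to be found in the camera images.
- box: Closed green steel box, 180 x 180 mm, about 2.6 kg, loose. Origin: its middle in plan, at bench height; z up. Flat lid at z = 100 mm, underside at z = 30 mm, on four domed feet centred at x, y = +/-70 mm. A thin steel carry handle (bar along y) reaches z = 130 mm mid-lid. The foot at x = +70, y = -70 is short; the box rests level on the other three.
- short_corner (a point): Point on the lid straight above the short foot (x = +70, y = -70, z = 100 mm in the box's frame): press here. A steady 1 to 2 N (more for an instant if touched fast) tips the box 0.055 to 0.1 rad about the diagonal through the two neighbouring feet, this point sinking 6 to 10 mm, until the short foot meets the bench; let go, it tips back.
- short_foot (a point): Centre of the domed end (radius 14 mm) of the short foot, 14 mm above its lowest point. Short by a hidden 6 to 10 mm, so it hangs that far above the bench while the box stands level.
- wedge: Loose wooden wedge, 120 long (x), 44 wide (y), about 60 g, slides with under 1 N. Thickness grows evenly from 2 mm at the thin end (x = +60 mm) to 23 mm at the thick end (x = -60), a flat upright face. Origin: centre of its flat underside. It starts with the thin end 30 to 60 mm short of the short foot, pointing roughly along the box's +y, up to 10 mm and 0.15 rad out of line.
- wedge_face (a point): Middle of the wedge's sloping top face, 12.5 mm above its underside; z square to the face, x down the slope to the thin end, y across. The short foot touches when short_foot is at z = 14 mm here. Then the pushing force rises steeply: a stop at 5 N leaves it snug and the box unmoved.
- jar: Bystander: glass jar with steel cap, 60 mm across, 85 high. Origin at its foot.
- collar: Bystander: steel collar, 48 mm across, 18 high, lying flat. Origin at the centre of its underside.
- chuck_key: Bystander: T-shaped chuck key, about 100 x 90 mm, 14 high, lying flat. Origin near its middle, on the bench.
- oil_can: Bystander: closed plain can, 64 mm across, 130 high. Origin at its foot.
- round_stock: Bystander: steel slug, 70 mm across, 45 high. Origin at its foot.
- parallel_block: Bystander: aluminium bar 100 x 35 x 30 mm. Origin at the centre of its underside.
- deburr_brush: Bystander: hand brush about 200 mm long, lying flat. Origin on the bench, near its middle.
Things that resemble listed ones, but are neither listed nor needed, are in the scene too. Leave any blue or yellow look-alike of the wedge alone.

How it is judged:
On the way, in this order (a step that is already met when the one before it is completed fails the run):
1. the fingers press the corner above the short foot and the box tips (contact force between the fingers and box above 0.5 N and angle between box's own z axis and vertical above 0.035 rad and horizontal distance between the grasp point and short_corner below 0.06 m), for 0.1 s.
2. the wedge is under the short foot, and the box stays firm while the fingers press that corner again (contact force between the fingers and box above 3 N and angle between box's own z axis and vertical below 0.015 rad and horizontal distance between the grasp point and short_corner below 0.06 m and z of short_foot in the frame of wedge_face below 0.0165 m and y of short_foot in the frame of wedge_face between -0.018 and 0.018 m and x of short_foot in the frame of wedge_face between -0.05 and 0.058 m), for 0.25 s.
At the end, for the whole second after the job is handed in: Wedge flat on the bench under the short foot: foot within 2.5 mm of its sloping face, 18 mm of its centre line, 2 mm inside the thin end, 10 mm inside the thick end. Box at rest, within 0.015 rad of level and 30 mm of its start. No bystander moved 30 mm (z of short_foot in the frame of wedge_face below 0.0165 m and y of short_foot in the frame of wedge_face between -0.018 and 0.018 m and x of short_foot in the frame of wedge_face between -0.05 and 0.058 m and angle between box's own z axis and vertical below 0.015 rad and distance of each of box, jar, collar, chuck_key, oil_can, round_stock, parallel_block, deburr_brush from where it was at the start of the episode below 0.03 m and linear speed of each of box, wedge below 0.01 m/s and height (world z) of wedge below 0.005 m); the robot touches nothing.
It fails at once if the box is lifted or shoved more than 40 mm (height (world z) of box above 0.015 m or distance of box from where it was at the start of the episode above 0.04 m).
It fails at once if the wedge is lifted off the bench (height (world z) of wedge above 0.012 m).
It fails at once if a bystander is knocked away (50 mm) or lifted (distance of any of jar, collar, chuck_key, oil_can, round_stock, parallel_block, deburr_brush from where it was at the start of the episode above 0.05 m or height (world z) of any of jar, collar, chuck_key, oil_can, round_stock, parallel_block, deburr_brush above 0.02 m).
It also fails if it takes over 61 s, if anything falls off the work surface, if the arm or the gripper's body presses on something with over 40 N, if the wrist force passes 120 N, or if a joint passes its speed limit or range.

## Robot

A 6-joint arm with a two-finger parallel gripper is mounted at the origin on the work surface. World frame = base frame: x ahead of the robot, y to its left, z up, the work surface at z = 0. Lengths are in m, angles in rad, forces in N, time in s.
With the tool pointing down it reaches from about 0.375 to 0.9 m from the base axis. Payload 3.1 kg.
Tool frame: the origin (TCP) lies at the very end of the fingers, on their centre line; the grasp point (between the pads) lies 19 mm behind it; z points along the fingers, y is the direction in which the jaws open and shut (so a half turn about z gives the same grasp; the last joint's range is limited). The gripper opens to 85 mm and grips with 20 to 120 N. Pads are 22 mm wide; open, the fingers measure 114 mm over their backs; the gripper's body (76 mm by 85 mm) begins 54 mm behind the grasp point. The pads swing forward as they close: fully open they stand 13 mm farther back than shut.
Start: joints at [1.091, 0.527, 1.433, -0, 1.181, -0.178], TCP at [0.186, 0.597, 0.231] pointing down, gripper open.
Joint ranges: [-3.08, 3.08], [-0.75, 2.2], [0.22, 2.44], [-1.43, 4.57], [0, 2.65], [-2.85, 2.85]. Speed limits (rad/s): [2.79, 2.79, 3.14, 3.14, 3.14, 3.14].

## Interface

Orientations are given as a unit quaternion [x, y, z, w].
In Python, from station import manip gives the robot as it stands.
- The arm moves only by the tool send_rows, never from a script. Its argument "motion" is a list of rows, each an object with "gripper": the finger opening in mm, from 0 to 85.4; "travel": the shift along the tool's x, y, z in mm, a list of three; "rotation": the turn, a rotation vector about the tool's x, y, z in degrees, a list of three. In form: [{"gripper": gripper, "travel": [x, y, z], "rotation": [ax, ay, az]}, ...]. A call has 1 to 12 rows; each row shifts and turns the commanded pose from where the row before left it, along the tool's axes as they then stand; what a row does not reach is not made up. A row lasts 1/12 s, in which the tool goes at most 41.7 mm and 7.16 degrees, less where a joint would pass 70% of its speed; a pose out of reach is approached as far as the arm can. A call is refused whole if a number of a shift passes 41.7 or a number of a turn 7.16, either way. A call with a gripper value outside its range is refused whole. The fingers move at their own pace and stop on an object; "newtons" is the grip in N (left out, the last holds). Time passes only in rows, so rows that do not move let the fingers close. It gives the time, the measured TCP pose, the force and the opening at its end, in the units of the state.
- manip.sense(): the state, without advancing time (a new reading comes with each control period).
- manip.snapshot(name): name is "scene" or "top" or "wrist"; returns the picture (384x512x3 uint8, red, green, blue); there is no depth.
- manip.calibration(name): a dict with "fx", "fy", "cx", "cy" (pixels), "cam_to_world" (4x4, takes a point from camera to world coordinates). Camera axes: x right, y down, z forward; pixel columns grow to the right and rows downward; lengths in m; the calibration is good to about 2 mm. The wrist camera is an equidistant fisheye: a pixel r from the principal point sees the ray r / f radians off the axis. A picture is of the moment at which its call begins: read the wrist's pose just before it. calibration takes no time and is no camera call; for the wrist camera it gives the pose at the moment of the call.
- manip.sign_off(): hands the job in, once; it reports no verdict.
The state is a dict: "t": time; "q": joint angles; "qd": joint speeds; "tau": joint torques, N m; "tcp_pos": TCP position; "tool_rot": TCP orientation; "force": force on the tool from outside, world axes, zero at the start; "ft_torque": the same for the moment, N m; "finger_gap": opening from 0.0 (shut) to 1.0 (fully open).
Only numpy, scipy, OpenCV 4.12 (cv2) and the standard library are available. Lean on these libraries where they do the work, as an engineer would, in place of code of your own. Each camera call takes 0.05 s, during which the arm holds its last target. There are 200 camera calls.

## Working session

There is one attempt and no reset: what is moved stays moved. The work goes in short steps, Python scripts to look and compute and a tool call to move; the robot and the scene stay as the last step left them, time stands still between calls to the robot, and variables do not carry over. Pictures are saved under pics/ and viewed, about 8 in all and at most 12, crops included, and the job is handed in when it is done.

Besides the shell and the picture viewer there is one more tool, called after "Call:" as name([rows], argument=value, ...), one row to a line, values as JSON. send_rows: Moves the arm, as the interface text tells. Its arguments: {"type":"object","properties":{"motion":{"type":"array","items":{"type":"object","properties":{"gripper":{"type":"number"},"travel":{"type":"array","items":{"type":"number"}},"rotation":{"type":"array","items":{"type":"number"}}}}},"newtons":{"type":"number"}},"required":["motion"]}

```bash
mkdir -p pics
cat > h.py <<'E'
import numpy as np, cv2
from station import manip
def ray(cal,u,v):
    M=np.array(cal["cam_to_world"]); d=np.array([(u-cal["cx"])/cal["fx"],(v-cal["cy"])/cal["fy"],1.]); return M[:3,3],M[:3,:3]@d
def pt(cal,u,v,z):
    o,d=ray(cal,u,v); return o+d*(z-o[2])/d[2]
def proj(cal,p):
    M=np.array(cal["cam_to_world"]); c=M[:3,:3].T@(np.array(p)-M[:3,3]); return np.array([cal["fx"]*c[0]/c[2]+cal["cx"],cal["fy"]*c[1]/c[2]+cal["cy"]])
def save(n,img): cv2.imwrite(f"pics/{n}.png",img[:,:,::-1])
E
python3 - <<'E'
from h import *
s=manip.sense(); print(s)
a=manip.snapshot("scene");b=manip.snapshot("top")
np.save("a0.npy",a);np.save("b0.npy",b)
save("scene0",cv2.resize(a,(800,600)));save("top0",cv2.resize(b,(800,600)))
for n in("scene","top"):print(manip.calibration(n))
E
```

```text
{'t': 0.0, 'q': array([ 1.09048502e+00,  5.28496465e-01,  1.43390585e+00,  2.22492959e-05,
        1.18138002e+00, -1.78527394e-01]), 'qd': array([-0.00021594, -0.00092454, -0.00105901, -0.00020122, -0.0011988 ,
       -0.00069597]), 'tau': array([ 3.75167465e-04, -4.42340076e+01, -1.78033018e+01, -8.66551272e-05,
        8.35865038e-03,  1.36540831e-05]), 'tcp_pos': array([0.18541274, 0.5961183 , 0.23031387]), 'tool_rot': array([ 1.50324108e-01,  9.88636164e-01, -1.03264398e-03, -3.63908113e-04]), 'force': array([-0.33266338,  0.72999726, -1.07466695]), 'ft_torque': array([-0.02231235,  0.01317607, -0.01651015]), 'finger_gap': 1.0006165507182367}
{'fx': 413.3192029011992, 'fy': 413.3192029011992, 'cx': 254.3341615592873, 'cy': 192.84342909164414, 'cam_to_world': array([[-0.74496788,  0.40065406, -0.53338466,  1.12653593],
       [ 0.6670437 ,  0.43696383, -0.60341968,  0.66632956],
       [-0.00869274, -0.80531915, -0.59277778,  0.77191471],
       [ 0.        ,  0.        ,  0.        ,  1.        ]])}
{'fx': 380.1112578745573, 'fy': 380.1112578745573, 'cx': 254.6586380465777, 'cy': 185.85094938931843, 'cam_to_world': array([[ 0.01422792, -0.98427683,  0.17605879,  0.31861648],
       [-0.99941391, -0.00851611,  0.03315579, -0.06358525],
       [-0.03113514, -0.17642734, -0.98382112,  1.13118158],
       [ 0.        ,  0.        ,  0.        ,  1.        ]])}
```

View pics/top0.png

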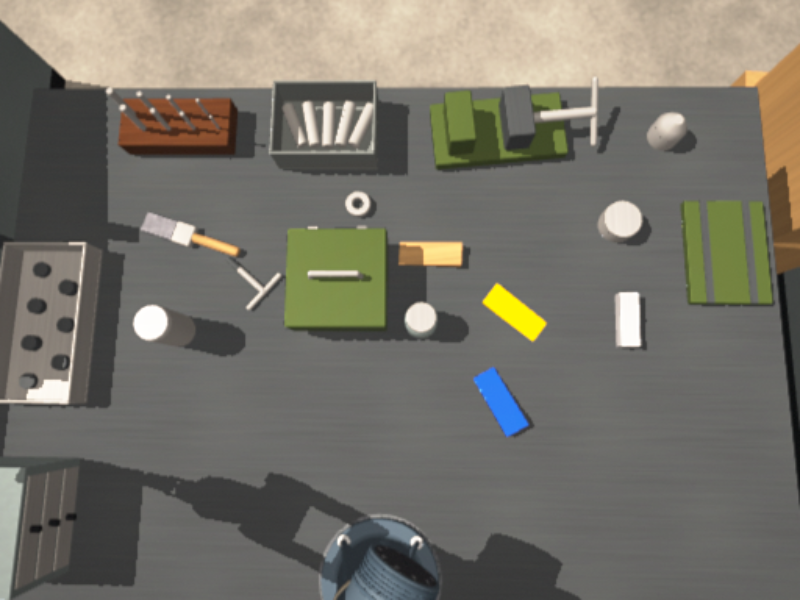

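View pics/scene0.png

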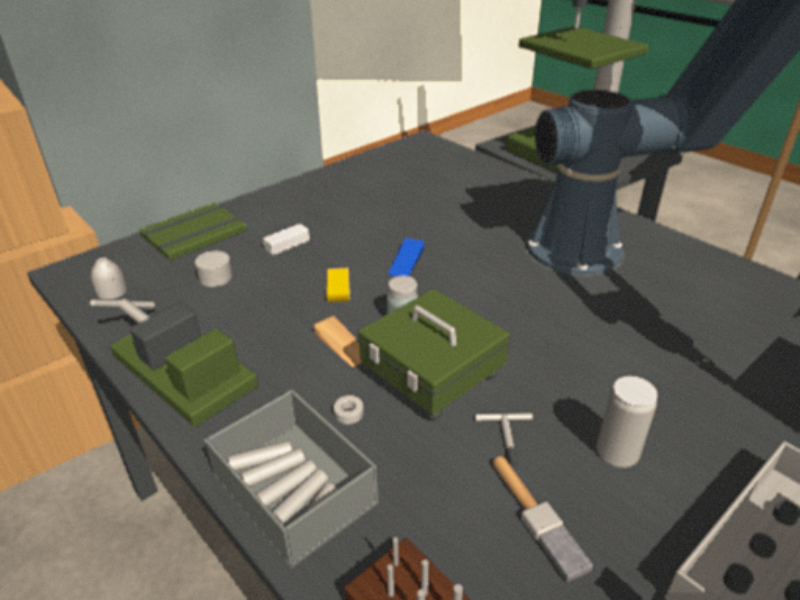

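The top view shows these candidates. Wooden wedge at display (430,253), pointing to the box's right side. Yellow look-alike at (515,312), blue at (500,402), and an aluminium bar at (628,320). The green box is at (336,278) with its handle along world y and the jar at (421,320). I choose the wooden one and check it in a close crop.

Run:
```python
from h import *
a=np.load("a0.npy");b=np.load("b0.npy")
c1=cv2.resize(b[135:225,170:310],None,fx=5.6,fy=5.6,interpolation=cv2.INTER_CUBIC)[:300*2]
c2=cv2.resize(a[180:270,190:330],None,fx=5.6,fy=5.6,interpolation=cv2.INTER_CUBIC)
save("crop1",c1)
save("crop2",c2)
```

```text
(no output)
```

View pics/crop1.png

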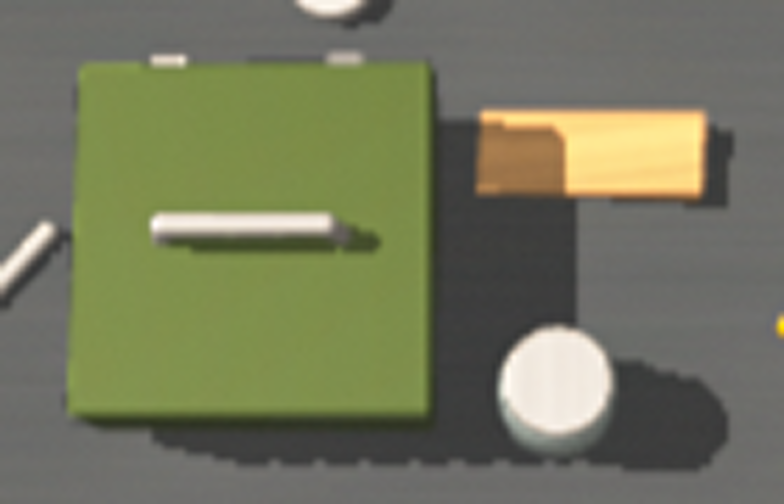

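View pics/crop2.png

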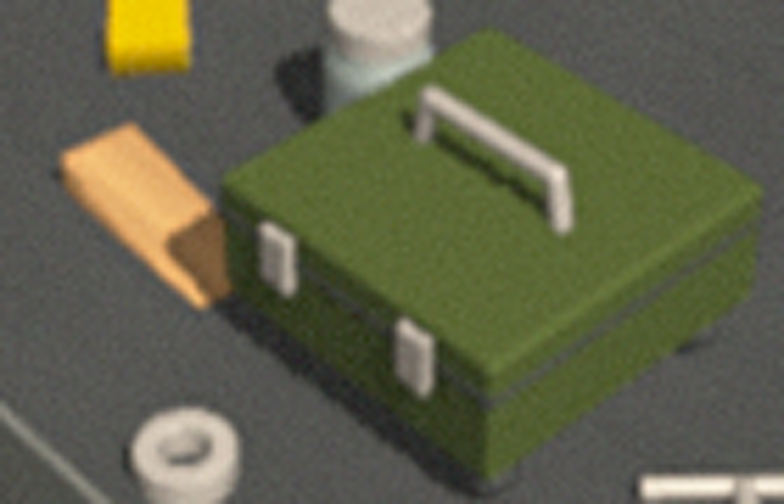

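Crops: the lid corners in crop1 are (81,64), (432,62), (430,413), (70,413). The wedge's thin end is (480,112)–(475,195), facing the box, and its thick end is (707,111)–(703,198). The scene crop confirms it tapers towards the box.

Run:
```python
from h import *
cal=manip.calibration("top")
f=lambda u,v,z:pt(cal,170+(u+.5)/5.6-.5,135+(v+.5)/5.6-.5,z)
L=np.array([f(*p,.1) for p in((81,64),(432,62),(430,413),(70,413))]);print(L.round(4))
print("sides",[np.linalg.norm(L[i]-L[i-1]).round(4) for i in range(4)],"ctr",L.mean(0).round(4))
yd=(L[0]-L[1])+(L[3]-L[2]); print("box yaw",np.degrees(np.arctan2(-yd[0],yd[1])))
yx=(L[0]-L[3])+(L[1]-L[2]);print("yaw by x",np.degrees(np.arctan2(yx[1],yx[0])))
W=np.array([f(480,112,.002),f(475,195,.002),f(703,198,.023),f(707,111,.023)]);print(W.round(4))
t=(W[0]+W[1])/2;k=(W[2]+W[3])/2;print("thin",t,"thick",k,"len",np.linalg.norm((t-k)[:2]),"dir off +y deg",np.degrees(np.arctan2(-(t-k)[0],(t-k)[1])))
for n,p in(("jar",(555,382,.085)),("jarbot",(557,440,0))):print(n,f(*p).round(4))
print("collar edge",f(330,15,.018))
# scene check of lid corners
cs=manip.calibration("scene")
for p in((222,188),(488,30),(762,192),(490,380)):print(pt(cs,190+(p[0]+.5)/5.6-.5,180+(p[1]+.5)/5.6-.5,.1).round(4))
for p in((62,155),(132,125)):print("thick",pt(cs,190+(p[0]+.5)/5.6-.5,180+(p[1]+.5)/5.6-.5,.023).round(4))
from scipy.spatial.transform import Rotation as R
print(R.from_quat(manip.sense()["tool_rot"]).as_matrix().round(3))
```

```text
[[ 0.6158  0.1725  0.1   ]
 [ 0.6178 -0.0049  0.1   ]
 [ 0.4406 -0.0071  0.1   ]
 [ 0.4387  0.1696  0.1   ]]
sides [np.float64(0.1771), np.float64(0.1774), np.float64(0.1772), np.float64(0.1767)] ctr [0.5282 0.0825 0.1   ]
box yaw 0.6192750193906966
yaw by x 0.8310035941479046
[[ 0.618  -0.0261  0.002 ]
 [ 0.5715 -0.0241  0.002 ]
 [ 0.566  -0.146   0.023 ]
 [ 0.6137 -0.1484  0.023 ]]
thin [ 0.59476577 -0.0250874   0.002     ] thick [ 0.58989232 -0.1471986   0.023     ] len 0.12220840863556605 dir off +y deg -2.285457363295837
jar [ 0.4584 -0.0679  0.085 ]
jarbot [ 0.4387 -0.0696  0.    ]
collar edge [0.6678266  0.05592955 0.018     ]
[0.6284 0.0044 0.1   ]
[ 0.4505 -0.003   0.1   ]
[0.448  0.1734 0.1   ]
[0.6257 0.1775 0.1   ]
thick [ 0.6158 -0.1491  0.023 ]
thick [ 0.5732 -0.1449  0.023 ]
[[-0.955  0.297 -0.001]
 [ 0.297  0.955 -0.002]
 [ 0.    -0.002 -1.   ]]
```

Call:
send_rows([
  {"gripper": 15,"travel": [-28.5,-21.7,1]},
  {"gripper": 15,"travel": [-28.5,-21.7,1]},
  {"gripper": 15,"travel": [-28.5,-21.7,1]},
  {"gripper": 15,"travel": [-28.5,-21.7,1]},
  {"gripper": 15,"travel": [-28.5,-21.7,1]},
  {"gripper": 15,"travel": [-28.5,-21.7,1]},
  {"gripper": 15,"travel": [-28.5,-21.7,1]},
  {"gripper": 15,"travel": [-28.5,-21.7,1]},
  {"gripper": 15,"travel": [-28.5,-21.7,1]},
  {"gripper": 15,"travel": [-28.5,-21.7,1]},
  {"gripper": 15,"travel": [-28.5,-21.7,1]},
  {"gripper": 15,"travel": [-28.5,-21.7,1]},
])

```text
validation failed for argument at $.mo...
```

Call:
send_rows([
  {"gripper": 15,"travel": [-28.5,-21.7,1]},
  {"gripper": 15,"travel": [-28.5,-21.7,1]},
  {"gripper": 15,"travel": [-28.5,-21.7,1]},
  {"gripper": 15,"travel": [-28.5,-21.7,1]},
  {"gripper": 15,"travel": [-28.5,-21.7,1]},
  {"gripper": 15,"travel": [-28.5,-21.7,1]},
  {"gripper": 15,"travel": [-28.5,-21.7,1]},
  {"gripper": 15,"travel": [-28.5,-21.7,1]},
])

```text
validation failed for argument at $.mo...
```

Call:
send_rows([
  {"gripper": 15,"rotation": [0,0,6.8]},
  {"gripper": 15,"rotation": [0,0,6.8]},
  {"gripper": 15,"rotation": [0,0,6.8]},
  {"gripper": 15,"rotation": [0,0,6.8]},
  {"gripper": 15,"rotation": [0,0,6.8]},
  {"gripper": 15,"rotation": [0,0,6.8]},
  {"gripper": 15,"rotation": [0,0,6.8]},
  {"gripper": 15,"rotation": [0,0,6.8]},
  {"gripper": 15,"rotation": [0,0,6.8]},
  {"gripper": 15,"rotation": [0,0,6.8]},
  {"gripper": 15,"rotation": [0,0,6.8]},
  {"gripper": 15},
])

```text
validation failed for argument at $.mo...
```

Run:
```python
from h import *
from scipy.spatial.transform import Rotation as R
s=manip.sense(); print(s["t"],s["tcp_pos"],s["force"],s["finger_gap"],s["q"]);print(R.from_quat(s["tool_rot"]).as_matrix().round(3))
c=manip.calibration("wrist");print(c);np.save("cw.npy",c["cam_to_world"])
w=manip.snapshot("wrist");np.save("w0.npy",w);save("w0",cv2.resize(w,(800,600),interpolation=cv2.INTER_CUBIC))
```

```text
0.1 [0.18543377 0.59618252 0.23044754] [ 0.02885919 -0.09459169  0.65064673] 1.0044577652440105 [ 1.09051509e+00  5.28349187e-01  1.43377009e+00 -4.86527567e-06
  1.18141823e+00 -1.78493245e-01]
[[-0.955  0.297 -0.001]
 [ 0.297  0.955 -0.002]
 [ 0.    -0.002 -1.   ]]
{'fx': 297.3186396354542, 'fy': 297.3186396354542, 'cx': 255.44831665032964, 'cy': 185.75536189961974, 'cam_to_world': array([[ 0.29778146,  0.91354356,  0.27706384,  0.11429444],
       [ 0.95463089, -0.28421402, -0.08889465,  0.61883806],
       [-0.0024637 ,  0.29096488, -0.95673056,  0.37203173],
       [ 0.        ,  0.        ,  0.        ,  1.        ]])}
```

View pics/w0.png

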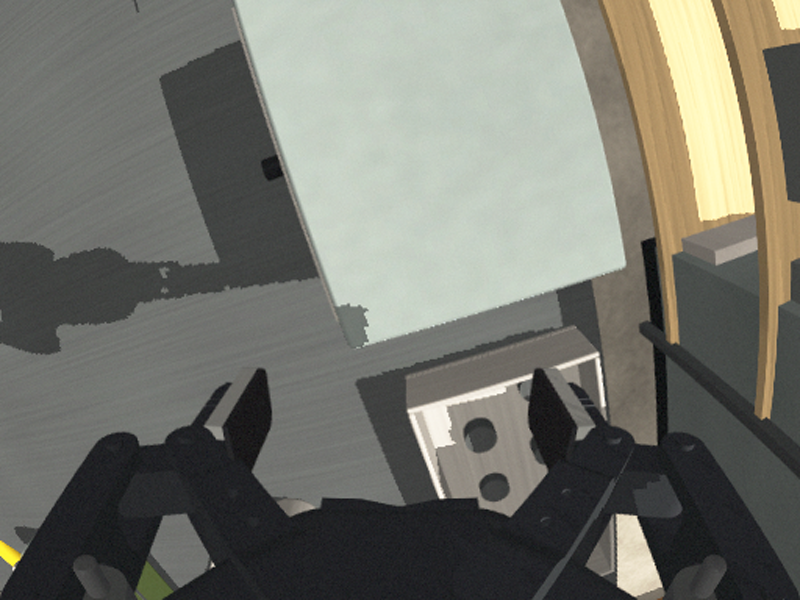

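The wrist view shows only the cabinet and tray; the box is out of frame. The calls were refused because every row needs all its keys, so I resend them.

Call:
send_rows([
  {"gripper": 15,"travel": [-28.5,-21.7,1],"rotation": [0,0,0]},
  {"gripper": 15,"travel": [-28.5,-21.7,1],"rotation": [0,0,0]},
  {"gripper": 15,"travel": [-28.5,-21.7,1],"rotation": [0,0,0]},
  {"gripper": 15,"travel": [-28.5,-21.7,1],"rotation": [0,0,0]},
  {"gripper": 15,"travel": [-28.5,-21.7,1],"rotation": [0,0,0]},
  {"gripper": 15,"travel": [-28.5,-21.7,1],"rotation": [0,0,0]},
  {"gripper": 15,"travel": [-28.5,-21.7,1],"rotation": [0,0,0]},
  {"gripper": 15,"travel": [-28.5,-21.7,1],"rotation": [0,0,0]},
  {"gripper": 15,"travel": [-28.5,-21.7,1],"rotation": [0,0,0]},
  {"gripper": 15,"travel": [-28.5,-21.7,1],"rotation": [0,0,0]},
  {"gripper": 15,"travel": [-28.5,-21.7,1],"rotation": [0,0,0]},
  {"gripper": 15,"travel": [-28.5,-21.7,1],"rotation": [0,0,0]},
])

```text
t: 1.15
tcp_pos: [0.4354, 0.2448, 0.2192]
tool_rot: [0.15, 0.989, -0.0, -0.0]
force: [0.8, -0.3, -0.4]
finger_gap: 0.171
```

Call:
send_rows([
  {"gripper": 15,"travel": [-28.5,-21.7,1],"rotation": [0,0,0]},
  {"gripper": 15,"travel": [-28.5,-21.7,1],"rotation": [0,0,0]},
  {"gripper": 15,"travel": [-28.5,-21.7,1],"rotation": [0,0,0]},
  {"gripper": 15,"travel": [-28.5,-21.7,1],"rotation": [0,0,0]},
  {"gripper": 15,"travel": [-28.5,-21.7,1],"rotation": [0,0,0]},
  {"gripper": 15,"travel": [-28.5,-21.7,1],"rotation": [0,0,0]},
  {"gripper": 15,"travel": [-28.5,-21.7,1],"rotation": [0,0,0]},
  {"gripper": 15,"travel": [-28.5,-21.7,1],"rotation": [0,0,0]},
])

```text
t: 1.82
tcp_pos: [0.6015, 0.0113, 0.211]
tool_rot: [0.15, 0.989, 0.0, -0.0]
force: [1.1, -0.6, -0.5]
finger_gap: 0.175
```

Call:
send_rows([
  {"gripper": 15,"travel": [0,0,0],"rotation": [0,0,6.8]},
  {"gripper": 15,"travel": [0,0,0],"rotation": [0,0,6.8]},
  {"gripper": 15,"travel": [0,0,0],"rotation": [0,0,6.8]},
  {"gripper": 15,"travel": [0,0,0],"rotation": [0,0,6.8]},
  {"gripper": 15,"travel": [0,0,0],"rotation": [0,0,6.8]},
  {"gripper": 15,"travel": [0,0,0],"rotation": [0,0,6.8]},
  {"gripper": 15,"travel": [0,0,0],"rotation": [0,0,6.8]},
  {"gripper": 15,"travel": [0,0,0],"rotation": [0,0,6.8]},
  {"gripper": 15,"travel": [0,0,0],"rotation": [0,0,6.8]},
  {"gripper": 15,"travel": [0,0,0],"rotation": [0,0,6.8]},
  {"gripper": 15,"travel": [0,0,0],"rotation": [0,0,6.8]},
  {"gripper": 15,"travel": [0,0,0],"rotation": [0,0,0]},
])

```text
t: 2.82
tcp_pos: [0.6007, 0.013, 0.211]
tool_rot: [0.721, 0.693, -0.0, -0.0]
force: [-0.4, 1.1, 0.7]
finger_gap: 0.172
```

Run:
```python
from h import *
from scipy.spatial.transform import Rotation as R
s=manip.sense(); print(s["t"],s["tcp_pos"],s["force"],s["finger_gap"],s["q"]);print(R.from_quat(s["tool_rot"]).as_matrix().round(3))
c=manip.calibration("wrist");print(c);np.save("cw.npy",c["cam_to_world"])
w=manip.snapshot("wrist");np.save("w1.npy",w);save("w1",cv2.resize(w,(800,600),interpolation=cv2.INTER_CUBIC))
```

```text
2.8167 [0.60070208 0.01296867 0.2109581 ] [-0.36007671  1.08841481  0.66420782] 0.17197156987249762 [-1.64212545e-01  5.18559800e-01  1.51592493e+00 -2.14802305e-05
  1.10791027e+00 -1.25740183e-01]
[[ 0.038  0.999 -0.001]
 [ 0.999 -0.038  0.   ]
 [ 0.    -0.001 -1.   ]]
{'fx': 297.3186396354542, 'fy': 297.3186396354542, 'cx': 255.44831665032964, 'cy': 185.75536189961974, 'cam_to_world': array([[ 0.99923705, -0.03679492, -0.01309372,  0.60353989],
       [-0.0390152 , -0.95561745, -0.29201559,  0.08766854],
       [-0.00176789,  0.29230365, -0.95632393,  0.35255573],
       [ 0.        ,  0.        ,  0.        ,  1.        ]])}
```

View pics/w1.png

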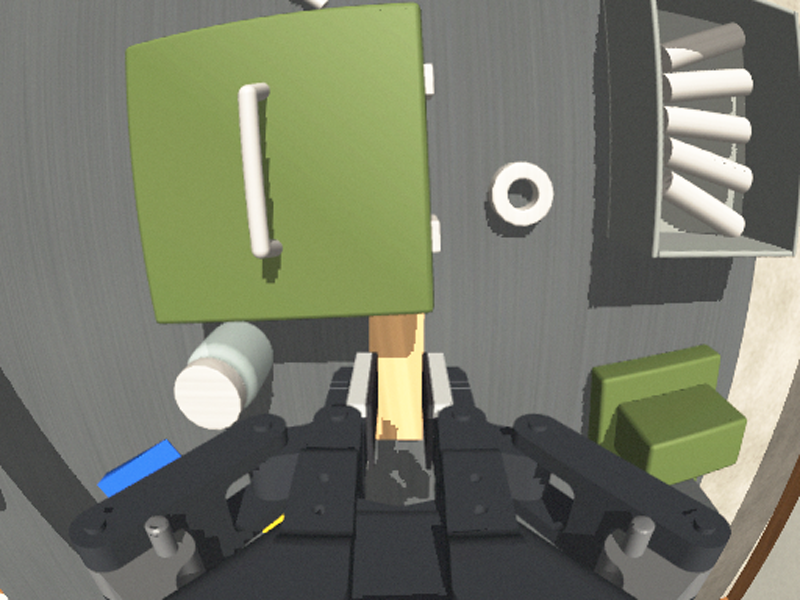

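The wrist view shows the lid corners at (127,47), (416,4), (433,312), (158,322). The wedge is visible between the fingers with its long edges at columns 370 and 424, and the jar is at (210,395).

```bash
cat >> h.py <<'E'
def wpt(cal,u,v,z):
    x=(u-cal["cx"])/cal["fx"];y=(v-cal["cy"])/cal["fy"];r=np.hypot(x,y);M=np.array(cal["cam_to_world"])
    d=M[:3,:3]@np.array([x/r*np.sin(r),y/r*np.sin(r),np.cos(r)]);o=M[:3,3];return o+d*(z-o[2])/d[2]
E
python3 - <<'E'
from h import *
c=manip.calibration("wrist")
f=lambda u,v,z:wpt(c,(u+.5)*.64-.5,(v+.5)*.64-.5,z)
L=np.array([f(*p,.1) for p in((127,47),(416,4),(433,312),(158,322))]);print(L.round(4),L.mean(0))
print([np.linalg.norm(L[i]-L[i-1]).round(4) for i in range(4)])
for p in((370,318,.002),(370,350,.008),(424,318,.002),(424,350,.008),(377,440,.023),(423,440,.023)):print(p,f(*p).round(4))
E
```

```text
[[ 0.4415  0.1694  0.1   ]
 [ 0.6146  0.1711  0.1   ]
 [ 0.6191 -0.0031  0.1   ]
 [ 0.4444 -0.0053  0.1   ]] [0.52989951 0.08303496 0.1       ]
[np.float64(0.1748), np.float64(0.1732), np.float64(0.1743), np.float64(0.1747)]
(370, 318, 0.002) [ 0.5744 -0.0417  0.002 ]
(370, 350, 0.008) [ 0.5734 -0.0673  0.008 ]
(424, 318, 0.002) [ 0.6179 -0.0432  0.002 ]
(424, 350, 0.008) [ 0.6172 -0.0688  0.008 ]
(377, 440, 0.023) [ 0.5754 -0.1462  0.023 ]
(423, 440, 0.023) [ 0.6147 -0.1475  0.023 ]
```

Box centre (0.530, 0.083) agrees between wrist and top, so the short corner is at about (0.600, 0.013), where the TCP is. Pressing now.

Call:
send_rows([
  {"gripper": 15,"travel": [0,0,20],"rotation": [0,0,0]},
  {"gripper": 15,"travel": [0,0,25],"rotation": [0,0,0]},
  {"gripper": 15,"travel": [0,0,25],"rotation": [0,0,0]},
  {"gripper": 15,"travel": [0,0,15],"rotation": [0,0,0]},
  {"gripper": 15,"travel": [0,0,10],"rotation": [0,0,0]},
  {"gripper": 15,"travel": [0,0,6],"rotation": [0,0,0]},
  {"gripper": 15,"travel": [0,0,3],"rotation": [0,0,0]},
  {"gripper": 15,"travel": [0,0,2],"rotation": [0,0,0]},
  {"gripper": 15,"travel": [0,0,1],"rotation": [0,0,0]},
  {"gripper": 15,"travel": [0,0,1],"rotation": [0,0,0]},
  {"gripper": 15,"travel": [0,0,1],"rotation": [0,0,0]},
  {"gripper": 15,"travel": [0,0,1],"rotation": [0,0,0]},
])

```text
t: 3.87
tcp_pos: [0.6014, 0.0129, 0.1019]
tool_rot: [0.72, 0.694, 0.0, 0.001]
force: [-0.2, -0.1, 0.5]
finger_gap: 0.175
```

Call:
send_rows([
  {"gripper": 15,"travel": [0,0,1],"rotation": [0,0,0]},
  {"gripper": 15,"travel": [0,0,1],"rotation": [0,0,0]},
  {"gripper": 15,"travel": [0,0,1],"rotation": [0,0,0]},
  {"gripper": 15,"travel": [0,0,0],"rotation": [0,0,0]},
])

```text
t: 4.2
tcp_pos: [0.6018, 0.0124, 0.0988]
tool_rot: [0.72, 0.694, 0.0, 0.001]
force: [0.4, -0.8, 2.5]
finger_gap: 0.178
```

Call:
send_rows([
  {"gripper": 15,"travel": [0,0,1],"rotation": [0,0,0]},
  {"gripper": 15,"travel": [0,0,1],"rotation": [0,0,0]},
  {"gripper": 15,"travel": [0,0,1],"rotation": [0,0,0]},
  {"gripper": 15,"travel": [0,0,0],"rotation": [0,0,0]},
])

```text
t: 4.53
tcp_pos: [0.6029, 0.012, 0.0961]
tool_rot: [0.72, 0.694, 0.001, 0.002]
force: [2.8, -3.6, 6.1]
finger_gap: 0.175
```

Call:
send_rows([
  {"gripper": 15,"travel": [0,0,1],"rotation": [0,0,0]},
  {"gripper": 15,"travel": [0,0,1],"rotation": [0,0,0]},
  {"gripper": 15,"travel": [0,0,0],"rotation": [0,0,0]},
  {"gripper": 15,"travel": [0,0,0],"rotation": [0,0,0]},
])

```text
t: 4.87
tcp_pos: [0.6031, 0.0121, 0.0943]
tool_rot: [0.72, 0.694, 0.001, 0.002]
force: [2.9, -3.3, 5.9]
finger_gap: 0.176
```

Call:
send_rows([
  {"gripper": 15,"travel": [-1,1,1],"rotation": [0,0,0]},
  {"gripper": 15,"travel": [-1,1,1],"rotation": [0,0,0]},
  {"gripper": 15,"travel": [-1,1,1],"rotation": [0,0,0]},
  {"gripper": 15,"travel": [0,0,0],"rotation": [0,0,0]},
  {"gripper": 15,"travel": [0,0,0],"rotation": [0,0,0]},
])

```text
t: 5.28
tcp_pos: [0.605, 0.0102, 0.0917]
tool_rot: [0.72, 0.694, 0.001, 0.001]
force: [1.0, -0.8, 10.9]
finger_gap: 0.176
```

Run:
```python
from h import *
a=manip.snapshot("scene");a0=np.load("a0.npy")
sl=np.s_[190:270,215:330]
save("press",np.vstack([cv2.resize(x[sl],None,fx=3.7*1.0,fy=3.7,interpolation=cv2.INTER_CUBIC) for x in(a0,a)]))
```

```text
(no output)
```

View pics/press.png

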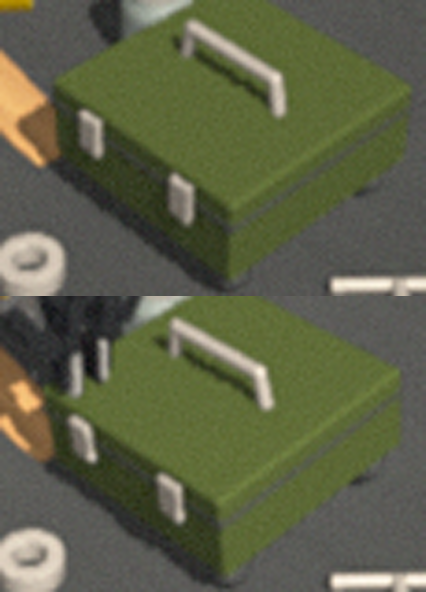

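The press crop shows the box tipped at the near-left corner: lid and handle shifted by 8–10 pixels, and the far foot lifted. Force was 10.9 N with the foot bottomed. I release and go behind the wedge.

Call:
send_rows([
  {"gripper": 15,"travel": [0,0,-2],"rotation": [0,0,0]},
  {"gripper": 15,"travel": [0,0,-2],"rotation": [0,0,0]},
  {"gripper": 15,"travel": [0,0,-2],"rotation": [0,0,0]},
  {"gripper": 15,"travel": [0,0,-2],"rotation": [0,0,0]},
  {"gripper": 15,"travel": [0,0,-2],"rotation": [0,0,0]},
  {"gripper": 15,"travel": [0,0,-2],"rotation": [0,0,0]},
  {"gripper": 15,"travel": [0,0,-15],"rotation": [0,0,0]},
  {"gripper": 15,"travel": [-35,-0.4,-15],"rotation": [0,0,0]},
  {"gripper": 15,"travel": [-40,-0.5,-10],"rotation": [0,0,0]},
  {"gripper": 15,"travel": [-40,-0.5,0],"rotation": [0,0,0]},
  {"gripper": 15,"travel": [-40,-0.5,0],"rotation": [0,0,0]},
  {"gripper": 15,"travel": [-40,-0.5,0],"rotation": [0,0,0]},
])

```text
t: 6.33
tcp_pos: [0.5941, -0.1865, 0.1427]
tool_rot: [0.72, 0.694, 0.0, 0.0]
force: [0.4, 0.3, -1.4]
finger_gap: 0.172
```

Run:
```python
from h import *
from scipy.spatial.transform import Rotation as R
s=manip.sense(); print(s["t"],s["tcp_pos"],s["force"]);print(R.from_quat(s["tool_rot"]).as_matrix().round(3))
c=manip.calibration("wrist");np.save("cw.npy",c["cam_to_world"])
w=manip.snapshot("wrist");save("w2",cv2.resize(w,(800,600),interpolation=cv2.INTER_CUBIC))
b=manip.snapshot("top");b0=np.load("b0.npy")
# box shift since start
def cen(i):
    h=cv2.cvtColor(i,cv2.COLOR_RGB2HSV)[130:220,170:260];m=(cv2.inRange(h,(30,80,60),(50,255,255))>0);y,x=np.nonzero(m);return x.mean(),y.mean(),m.sum()
print(cen(b0),cen(b))
```

```text
6.3333 [ 0.59406165 -0.18651885  0.14269041] [ 0.41618627  0.27298182 -1.44432403]
[[ 0.036  0.999  0.   ]
 [ 0.999 -0.036 -0.   ]
 [-0.     0.    -1.   ]]
(np.float64(44.73979591836735), np.float64(47.88673469387755), np.int64(3920)) (np.float64(nan), np.float64(nan), np.int64(0))<stdin>:9: RuntimeWarning: Mean of empty slice.
  ret = ret.dtype.type(ret / rcount)
```

View pics/w2.png

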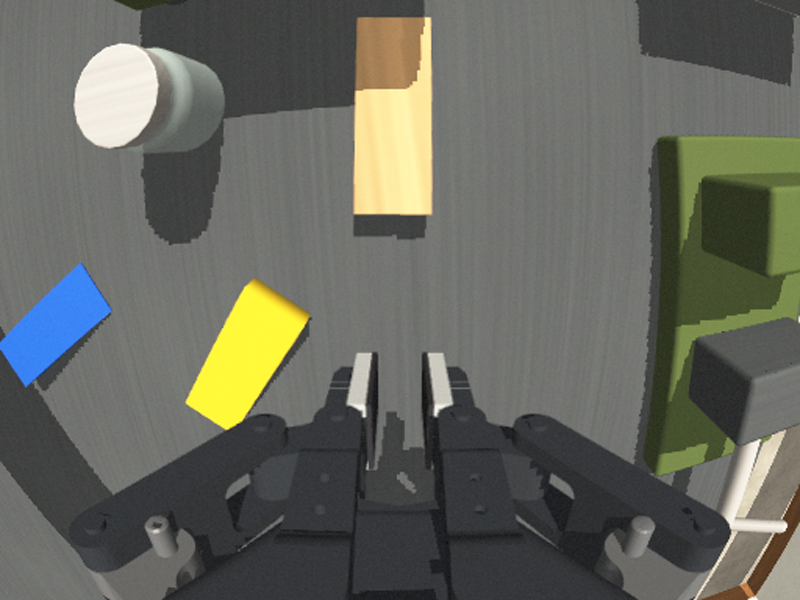

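The wrist view shows the wedge straight ahead: thin end (357,17)–(432,17), thick end (354,213)–(432,214). The yellow look-alike's nearest corner is at (311,317), well left of the fingers.

Run:
```python
from h import *
c=manip.calibration("wrist")
f=lambda u,v,z:wpt(c,(u+.5)*.64-.5,(v+.5)*.64-.5,z)
for p in((357,17,.002),(432,17,.002),(354,213,.023),(432,214,.023),(311,317,.023),(311,317,.0)):print(p,f(*p).round(4))
```

```text
(357, 17, 0.002) [ 0.5763 -0.0315  0.002 ]
(432, 17, 0.002) [ 0.6212 -0.0336  0.002 ]
(354, 213, 0.023) [ 0.5708 -0.1504  0.023 ]
(432, 214, 0.023) [ 0.6149 -0.153   0.023 ]
(311, 317, 0.023) [ 0.5402 -0.2118  0.023 ]
(311, 317, 0.0) [ 0.5351 -0.2202 -0.    ]
```

Call:
send_rows([
  {"gripper": 15,"travel": [0,0,30],"rotation": [0,0,0]},
  {"gripper": 15,"travel": [0,0,35],"rotation": [0,0,0]},
  {"gripper": 15,"travel": [0,0,35],"rotation": [0,0,0]},
  {"gripper": 15,"travel": [0,0,20],"rotation": [0,0,0]},
  {"gripper": 15,"travel": [0,0,8],"rotation": [0,0,0]},
  {"gripper": 15,"travel": [0,0,4],"rotation": [0,0,0]},
  {"gripper": 15,"travel": [0,0,0],"rotation": [0,0,0]},
  {"gripper": 15,"travel": [6,0,0],"rotation": [0,0,0]},
  {"gripper": 15,"travel": [6,0,0],"rotation": [0,0,0]},
  {"gripper": 15,"travel": [3,0,0],"rotation": [0,0,0]},
  {"gripper": 15,"travel": [3,0,0],"rotation": [0,0,0]},
  {"gripper": 15,"travel": [0,0,0],"rotation": [0,0,0]},
])

```text
t: 7.43
tcp_pos: [0.5953, -0.1661, 0.0112]
tool_rot: [0.72, 0.694, 0.0, 0.0]
force: [-0.4, 0.6, -0.3]
finger_gap: 0.177
```

Call:
send_rows([
  {"gripper": 15,"travel": [4,0,0],"rotation": [0,0,0]},
  {"gripper": 15,"travel": [4,0,0],"rotation": [0,0,0]},
  {"gripper": 15,"travel": [4,0,0],"rotation": [0,0,0]},
  {"gripper": 15,"travel": [4,0,0],"rotation": [0,0,0]},
  {"gripper": 15,"travel": [4,0,0],"rotation": [0,0,0]},
  {"gripper": 15,"travel": [4,0,0],"rotation": [0,0,0]},
  {"gripper": 15,"travel": [4,0,0],"rotation": [0,0,0]},
  {"gripper": 15,"travel": [4,0,0],"rotation": [0,0,0]},
  {"gripper": 15,"travel": [4,0,0],"rotation": [0,0,0]},
  {"gripper": 15,"travel": [4,0,0],"rotation": [0,0,0]},
  {"gripper": 15,"travel": [4,0,0],"rotation": [0,0,0]},
  {"gripper": 15,"travel": [0,0,0],"rotation": [0,0,0]},
])

```text
t: 8.43
tcp_pos: [0.5963, -0.1219, 0.0102]
tool_rot: [0.72, 0.694, -0.0, -0.0]
force: [-0.5, 0.9, 0.5]
finger_gap: 0.179
```

Call:
send_rows([
  {"gripper": 15,"travel": [2,0,0],"rotation": [0,0,0]},
  {"gripper": 15,"travel": [2,0,0],"rotation": [0,0,0]},
  {"gripper": 15,"travel": [2,0,0],"rotation": [0,0,0]},
  {"gripper": 15,"travel": [2,0,0],"rotation": [0,0,0]},
  {"gripper": 15,"travel": [2,0,0],"rotation": [0,0,0]},
  {"gripper": 15,"travel": [2,0,0],"rotation": [0,0,0]},
  {"gripper": 15,"travel": [0,0,0],"rotation": [0,0,0]},
])

```text
t: 9.02
tcp_pos: [0.597, -0.1106, 0.0103]
tool_rot: [0.72, 0.694, -0.0, -0.0]
force: [0.8, 0.7, 0.6]
finger_gap: 0.179
```

Run:
```python
from h import *
s=manip.sense(); print(s["tcp_pos"],s["force"])
c=manip.calibration("wrist");np.save("cw.npy",c["cam_to_world"])
w=manip.snapshot("wrist");save("w3",cv2.resize(w,(800,600),interpolation=cv2.INTER_CUBIC))
```

```text
[ 0.5969647  -0.11055859  0.01031306] [0.82752277 0.70995092 0.62896302]
```

View pics/w3.png

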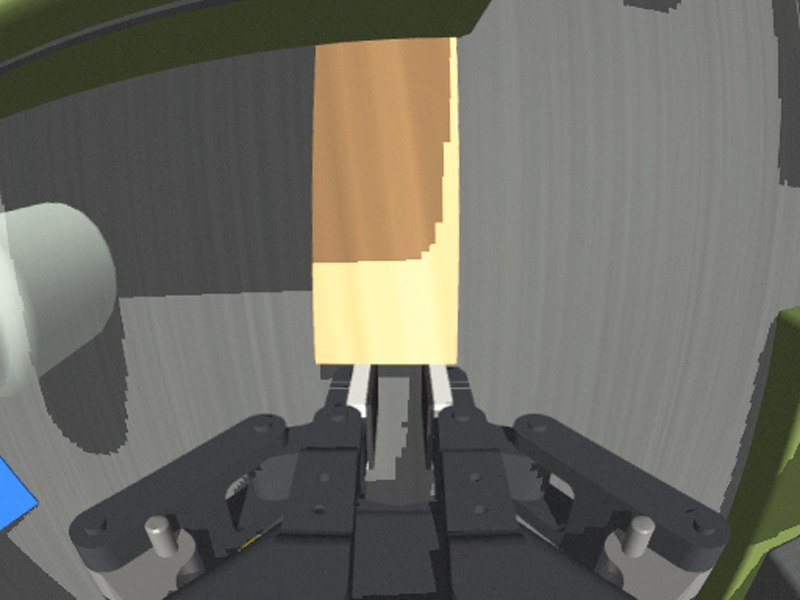

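The view shows the wedge square to both fingertips (thick edge (316–458, 363)) and going under the box side. I continue gently.

Call:
send_rows([
  {"gripper": 15,"travel": [1.5,0,0],"rotation": [0,0,0]},
  {"gripper": 15,"travel": [1.5,0,0],"rotation": [0,0,0]},
  {"gripper": 15,"travel": [1.5,0,0],"rotation": [0,0,0]},
  {"gripper": 15,"travel": [1.5,0,0],"rotation": [0,0,0]},
  {"gripper": 15,"travel": [1.5,0,0],"rotation": [0,0,0]},
  {"gripper": 15,"travel": [0,0,0],"rotation": [0,0,0]},
])

```text
t: 9.57
tcp_pos: [0.5973, -0.1031, 0.0103]
tool_rot: [0.72, 0.694, 0.0, -0.0]
force: [-0.2, -0.4, 0.7]
finger_gap: 0.176
```

Call:
send_rows([
  {"gripper": 15,"travel": [1,0,0],"rotation": [0,0,0]},
  {"gripper": 15,"travel": [1,0,0],"rotation": [0,0,0]},
  {"gripper": 15,"travel": [1,0,0],"rotation": [0,0,0]},
  {"gripper": 15,"travel": [1,0,0],"rotation": [0,0,0]},
  {"gripper": 15,"travel": [0,0,0],"rotation": [0,0,0]},
  {"gripper": 15,"travel": [0,0,0],"rotation": [0,0,0]},
])

```text
t: 10.07
tcp_pos: [0.5974, -0.0994, 0.0103]
tool_rot: [0.72, 0.694, -0.0, -0.0]
force: [0.2, 0.1, 0.6]
finger_gap: 0.181
```

Call:
send_rows([
  {"gripper": 15,"travel": [1,0,0],"rotation": [0,0,0]},
  {"gripper": 15,"travel": [1,0,0],"rotation": [0,0,0]},
  {"gripper": 15,"travel": [1,0,0],"rotation": [0,0,0]},
  {"gripper": 15,"travel": [0,0,0],"rotation": [0,0,0]},
  {"gripper": 15,"travel": [0,0,0],"rotation": [0,0,0]},
])

```text
t: 10.48
tcp_pos: [0.5976, -0.0964, 0.0103]
tool_rot: [0.72, 0.694, 0.0, -0.0]
force: [0.3, -0.4, -0.2]
finger_gap: 0.177
```

Call:
send_rows([
  {"gripper": 15,"travel": [1,0,0],"rotation": [0,0,0]},
  {"gripper": 15,"travel": [1,0,0],"rotation": [0,0,0]},
  {"gripper": 15,"travel": [1,0,0],"rotation": [0,0,0]},
  {"gripper": 15,"travel": [0,0,0],"rotation": [0,0,0]},
  {"gripper": 15,"travel": [0,0,0],"rotation": [0,0,0]},
])

```text
t: 10.9
tcp_pos: [0.5977, -0.0934, 0.0103]
tool_rot: [0.72, 0.694, 0.0, -0.0]
force: [-0.0, -0.6, -0.1]
finger_gap: 0.177
```

Call:
send_rows([
  {"gripper": 15,"travel": [1,0,0],"rotation": [0,0,0]},
  {"gripper": 15,"travel": [1,0,0],"rotation": [0,0,0]},
  {"gripper": 15,"travel": [0,0,0],"rotation": [0,0,0]},
  {"gripper": 15,"travel": [0,0,0],"rotation": [0,0,0]},
])

```text
t: 11.23
tcp_pos: [0.5977, -0.0914, 0.0103]
tool_rot: [0.72, 0.694, -0.0, -0.0]
force: [-0.0, -0.4, -0.6]
finger_gap: 0.172
```

Call:
send_rows([
  {"gripper": 15,"travel": [1,0,0],"rotation": [0,0,0]},
  {"gripper": 15,"travel": [1,0,0],"rotation": [0,0,0]},
  {"gripper": 15,"travel": [0,0,0],"rotation": [0,0,0]},
  {"gripper": 15,"travel": [0,0,0],"rotation": [0,0,0]},
])

```text
t: 11.57
tcp_pos: [0.5978, -0.0894, 0.0103]
tool_rot: [0.72, 0.694, -0.0, -0.0]
force: [-0.2, 0.6, 0.5]
finger_gap: 0.175
```

Call:
send_rows([
  {"gripper": 15,"travel": [1,0,0],"rotation": [0,0,0]},
  {"gripper": 15,"travel": [1,0,0],"rotation": [0,0,0]},
  {"gripper": 15,"travel": [0,0,0],"rotation": [0,0,0]},
  {"gripper": 15,"travel": [0,0,0],"rotation": [0,0,0]},
])

```text
t: 11.9
tcp_pos: [0.5979, -0.0874, 0.0103]
tool_rot: [0.72, 0.694, 0.0, -0.0]
force: [0.4, 0.4, -0.0]
finger_gap: 0.18
```

Call:
send_rows([
  {"gripper": 15,"travel": [1,0,0],"rotation": [0,0,0]},
  {"gripper": 15,"travel": [1,0,0],"rotation": [0,0,0]},
  {"gripper": 15,"travel": [0,0,0],"rotation": [0,0,0]},
  {"gripper": 15,"travel": [0,0,0],"rotation": [0,0,0]},
])

```text
t: 12.23
tcp_pos: [0.5979, -0.0854, 0.0103]
tool_rot: [0.72, 0.694, -0.0, -0.0]
force: [0.1, 0.7, -0.0]
finger_gap: 0.177
```

Call:
send_rows([
  {"gripper": 15,"travel": [1,0,0],"rotation": [0,0,0]},
  {"gripper": 15,"travel": [1,0,0],"rotation": [0,0,0]},
  {"gripper": 15,"travel": [0,0,0],"rotation": [0,0,0]},
  {"gripper": 15,"travel": [0,0,0],"rotation": [0,0,0]},
])

```text
t: 12.57
tcp_pos: [0.598, -0.0834, 0.0103]
tool_rot: [0.72, 0.694, -0.0, -0.0]
force: [-0.5, -0.5, -0.1]
finger_gap: 0.18
```

Call:
send_rows([
  {"gripper": 15,"travel": [1,0,0],"rotation": [0,0,0]},
  {"gripper": 15,"travel": [1,0,0],"rotation": [0,0,0]},
  {"gripper": 15,"travel": [0,0,0],"rotation": [0,0,0]},
  {"gripper": 15,"travel": [0,0,0],"rotation": [0,0,0]},
])

```text
t: 12.9
tcp_pos: [0.5982, -0.0815, 0.0103]
tool_rot: [0.72, 0.694, 0.0, 0.0]
force: [-0.1, 0.2, 0.2]
finger_gap: 0.176
```

Call:
send_rows([
  {"gripper": 15,"travel": [1,0,0],"rotation": [0,0,0]},
  {"gripper": 15,"travel": [1,0,0],"rotation": [0,0,0]},
  {"gripper": 15,"travel": [0,0,0],"rotation": [0,0,0]},
  {"gripper": 15,"travel": [0,0,0],"rotation": [0,0,0]},
])

```text
t: 13.23
tcp_pos: [0.5984, -0.08, 0.0103]
tool_rot: [0.72, 0.694, -0.0, 0.0]
force: [-0.2, -3.2, 0.5]
finger_gap: 0.176
```

Call:
send_rows([
  {"gripper": 15,"travel": [1,0,0],"rotation": [0,0,0]},
  {"gripper": 15,"travel": [1,0,0],"rotation": [0,0,0]},
  {"gripper": 15,"travel": [0,0,0],"rotation": [0,0,0]},
  {"gripper": 15,"travel": [0,0,0],"rotation": [0,0,0]},
])

```text
t: 13.57
tcp_pos: [0.5986, -0.0785, 0.0104]
tool_rot: [0.72, 0.694, -0.0, 0.001]
force: [-0.5, -6.2, -1.0]
finger_gap: 0.174
```

Force rose to 3.2 N and then 6.2 N, so the wedge is snug. I back off, rise and return above the corner.

Call:
send_rows([
  {"gripper": 15,"travel": [-3,0,0],"rotation": [0,0,0]},
  {"gripper": 15,"travel": [-15,0,0],"rotation": [0,0,0]},
  {"gripper": 15,"travel": [-22,0,0],"rotation": [0,0,0]},
  {"gripper": 15,"travel": [0,0,-30],"rotation": [0,0,0]},
  {"gripper": 15,"travel": [0,0,-40],"rotation": [0,0,0]},
  {"gripper": 15,"travel": [0,0,-40],"rotation": [0,0,0]},
  {"gripper": 15,"travel": [0,0,-40],"rotation": [0,0,0]},
  {"gripper": 15,"travel": [0,0,0],"rotation": [0,0,0]},
  {"gripper": 15,"travel": [0,0,0],"rotation": [0,0,0]},
])

```text
t: 14.32
tcp_pos: [0.5985, -0.1185, 0.1635]
tool_rot: [0.72, 0.694, 0.002, 0.003]
force: [-1.2, 0.4, 0.6]
finger_gap: 0.174
```

Run:
```python
from h import *
s=manip.sense(); print(s["t"],s["tcp_pos"],s["force"])
c=manip.calibration("wrist");np.save("cw.npy",c["cam_to_world"])
w=manip.snapshot("wrist");a=manip.snapshot("scene")
A=cv2.resize(a[190:270,190:330],(800,457),interpolation=cv2.INTER_CUBIC)
save("chk",np.hstack([cv2.resize(w,(400,300)),cv2.resize(a[180:270,210:330],(400,300),interpolation=cv2.INTER_CUBIC)]))
```

```text
14.3167 [ 0.59849727 -0.11853207  0.16350253] [-1.16547376  0.43956505  0.58392182]
```

View pics/chk.png

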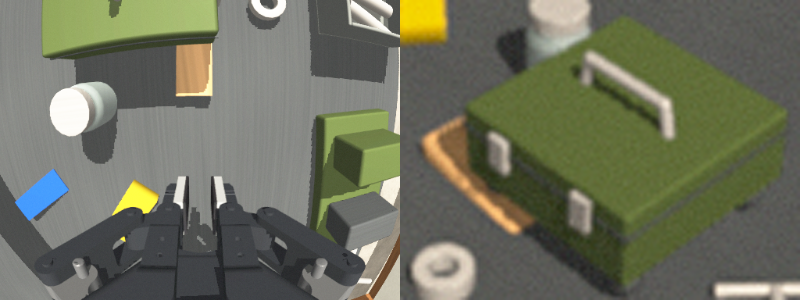

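The wedge lies under the short corner and the box looks level and in place. Now the checking press.

Call:
send_rows([
  {"gripper": 15,"travel": [30,0,0],"rotation": [0,0,0]},
  {"gripper": 15,"travel": [36,0,0],"rotation": [0,0,0]},
  {"gripper": 15,"travel": [36,0,0],"rotation": [0,0,0]},
  {"gripper": 15,"travel": [30,0,0],"rotation": [0,0,0]},
  {"gripper": 15,"travel": [0,0,20],"rotation": [0,0,0]},
  {"gripper": 15,"travel": [0,0,20],"rotation": [0,0,0]},
  {"gripper": 15,"travel": [0,0,12],"rotation": [0,0,0]},
  {"gripper": 15,"travel": [0,0,7],"rotation": [0,0,0]},
  {"gripper": 15,"travel": [0,0,2],"rotation": [0,0,0]},
  {"gripper": 15,"travel": [0,0,1],"rotation": [0,0,0]},
  {"gripper": 15,"travel": [0,0,1],"rotation": [0,0,0]},
  {"gripper": 15,"travel": [0,0,0],"rotation": [0,0,0]},
])

```text
t: 15.42
tcp_pos: [0.5992, 0.015, 0.0995]
tool_rot: [0.72, 0.694, -0.001, -0.003]
force: [-8.2, 2.7, 21.3]
finger_gap: 0.177
```

Call:
send_rows([
  {"gripper": 15,"travel": [0,0,1],"rotation": [0,0,0]},
  {"gripper": 15,"travel": [0,0,1],"rotation": [0,0,0]},
  {"gripper": 15,"travel": [0,0,0],"rotation": [0,0,0]},
])

```text
t: 15.67
tcp_pos: [0.5993, 0.0149, 0.0993]
tool_rot: [0.72, 0.694, -0.001, -0.002]
force: [-11.2, 3.4, 31.4]
finger_gap: 0.177
```

It stands fast: 31 N moves it only 0.2 mm. I ease off, hold briefly, then release.

Call:
send_rows([
  {"gripper": 15,"travel": [0,0,-1],"rotation": [0,0,0]},
  {"gripper": 15,"travel": [0,0,-1],"rotation": [0,0,0]},
  {"gripper": 15,"travel": [0,0,0],"rotation": [0,0,0]},
  {"gripper": 15,"travel": [0,0,0],"rotation": [0,0,0]},
  {"gripper": 15,"travel": [0,0,0],"rotation": [0,0,0]},
  {"gripper": 15,"travel": [0,0,0],"rotation": [0,0,0]},
])

```text
t: 16.17
tcp_pos: [0.5992, 0.015, 0.0995]
tool_rot: [0.72, 0.694, -0.001, -0.002]
force: [-8.1, 3.1, 21.2]
finger_gap: 0.174
```

Call:
send_rows([
  {"gripper": 15,"travel": [0,0,-1],"rotation": [0,0,0]},
  {"gripper": 15,"travel": [0,0,-1],"rotation": [0,0,0]},
  {"gripper": 15,"travel": [0,0,-3],"rotation": [0,0,0]},
  {"gripper": 15,"travel": [0,0,-25],"rotation": [0,0,0]},
  {"gripper": 15,"travel": [0,0,-35],"rotation": [0,0,0]},
  {"gripper": 15,"travel": [-40,0,-20],"rotation": [0,0,0]},
  {"gripper": 15,"travel": [-40,0,0],"rotation": [0,0,0]},
  {"gripper": 15,"travel": [-40,0,0],"rotation": [0,0,0]},
  {"gripper": 15,"travel": [0,0,0],"rotation": [0,0,0]},
  {"gripper": 15,"travel": [0,0,0],"rotation": [0,0,0]},
])

```text
t: 17.0
tcp_pos: [0.5972, -0.1058, 0.1803]
tool_rot: [0.722, 0.692, -0.0, -0.0]
force: [0.5, -0.0, 0.0]
finger_gap: 0.176
```

Run:
```python
from h import *
s=manip.sense(); print(s["t"],s["tcp_pos"],s["force"])
c=manip.calibration("wrist");print(repr(c["cam_to_world"]))
w=manip.snapshot("wrist");a=manip.snapshot("scene");a0=np.load("a0.npy")
save("fin",cv2.resize(w,(800,600),interpolation=cv2.INTER_CUBIC))
```

```text
17.0 [ 0.59719532 -0.10583055  0.1803375 ] [ 4.86408490e-01 -3.86028066e-02  2.91457401e-04]
array([[ 0.99910703, -0.04000441, -0.0135934 ,  0.60021486],
       [-0.04223054, -0.95550318, -0.2919422 , -0.03114098],
       [-0.00130956,  0.29225556, -0.95633936,  0.32193077],
       [ 0.        ,  0.        ,  0.        ,  1.        ]])
```

View pics/fin.png

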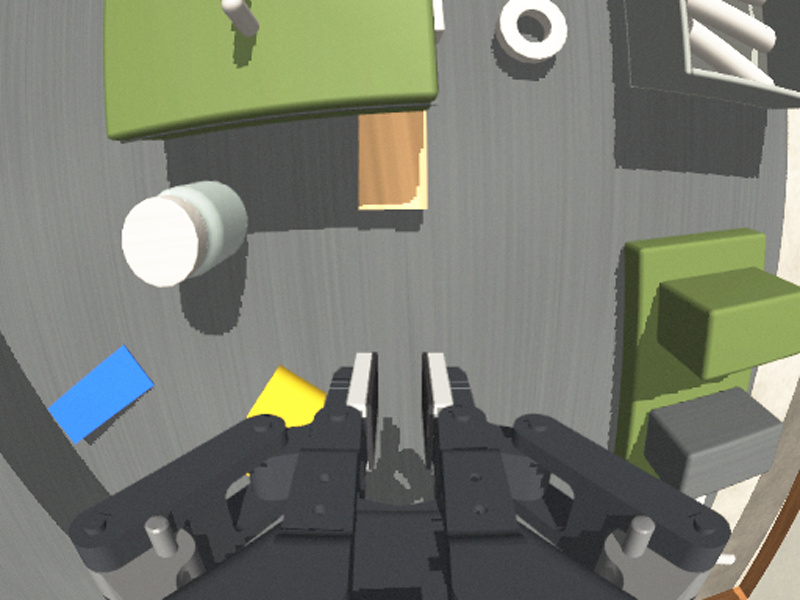

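The final view shows the lid's near corners at (110,138) and (437,98), and the wedge's thick edge at (359,208)–(427,209). The jar and collar are in place. A quick numeric check comes before handing in.

Run:
```python
from h import *
c=manip.calibration("wrist")
f=lambda u,v,z:wpt(c,(u+.5)*.64-.5,(v+.5)*.64-.5,z)
for p in((437,98,.1),(110,138,.1),(359,208,.023),(427,209,.023)):print(p,f(*p).round(4))
manip.sign_off()
```

```text
(437, 98, 0.1) [ 0.6177 -0.0023  0.1   ]
(110, 138, 0.1) [ 0.4442 -0.0042  0.1   ]
(359, 208, 0.023) [ 0.5715 -0.0626  0.023 ]
(427, 209, 0.023) [ 0.6153 -0.065   0.023 ]
the job is handed in; nothing more can be done
```

The wedge is snug under the short foot, the box no longer rocks, and the job is handed in; sign-off reports no verdict.

- **First press:** I pressed the corner above the short foot with the fingertips. The box tipped until the foot met the bench, at about 11 N, and the scene camera showed it tipped.
- **Wedge:** I pushed it thin end first. The force stayed near zero until contact, then rose to 3.2 N and 6.2 N. That is slightly over the 5 N stop named in the task.
- **Check press:** With up to 31 N on the same corner, the fingertips sank only 0.2 mm more than at 21 N. I then eased back and held 21 N for about 0.4 s before letting go.
- **Final position:** The wrist camera put the box's two near lid corners within about 2 mm of where they were. The wedge's thick face is about 41 mm past contact depth measured from the thin end. Its centre line passes roughly 3 mm from the foot.
- **Other things:** The jar and collar looked untouched in the last picture. I did not measure the remaining bystanders again at the end.
- **Checks that disagreed or failed:**
  - My first scene-camera estimate put the box about 10 mm off the top and wrist estimates, which agreed with each other, so I used those.
  - One automatic check for box shift failed: it found no green in the top picture, cause not checked. I did not repeat it and relied on the wrist camera instead.

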